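Roll a solder reel up into its bench dispenser and close the keeper

TASK

Load the solder dispenser: with the fingertips push the reel of solder from the foot of the ramp slowly up the slope, keeping the fingers against it so that it never runs free or rolls back, until it drops between the two white rollers in front of the back stop. Then push the red-tipped keeper arm over from behind so that it comes to rest on top of the reel. Only push: do not lift the reel or press it hard, leave the other things on the bench where they are, and finish with the hand clear.

Things in the scene. Friction and masses are not known exactly. Their poses are not given: they have to be found in the camera images.
- dispenser: Grey sheet-metal solder dispenser, 178 long x 55 mm wide, fixed on the bench; origin on the bench under its middle, +x uphill along it, y across, z up. From the low end a ramp rises at 9 degrees between side cheeks (49 mm apart inside, edges 9 mm above the rolling surface) to two rollers, an upright back stop (face at x = +65 mm, 62 mm high) and two ears 88 mm high for the keeper's hinge.
- ramp: Rolling surface of the ramp, 97 mm long; origin mid low end (dispenser x -88, z 12 mm), x uphill along the surface, z square to it. A round black lip 8 mm high across the low end holds the parked reel; its centre is then 22 mm up the ramp, 29.5 mm above the surface (dispenser x -71, z 45 mm).
- seat (a point): Where the reel's centre is when seated between the two free-turning white rollers (16 mm diameter, axes across, 21 mm above the bench, at dispenser x = +17 and +51 mm): dispenser x = +34, y = 0, z = 54 mm. A reel rolled over the front roller drops about 4 mm into the seat and stays by itself.
- reel: Reel of bright solder wire with blue flanges, 59 mm diameter, 43 mm wide, 0.22 to 0.45 kg, standing on its rims, free to roll; starts at the foot of the ramp against the lip. Origin mid one flange face; z is its axle (across the ramp). Unheld on the ramp it rolls back by itself (about 1 m/s2). Slowly: under 0.15 m/s.
- reel_center (a point): Centre of the reel, on its axle midway between the flanges.
- keeper (a joint): Keeper arm's angle, rad: 0 = open, upright but leaning 20 degrees back from the reel, on its hinge pin (dispenser x +75, z 78 mm); grows as it is pushed towards the low end. 50 g, softly damped; falls back to 0 if let go before upright (0.35); pushed well past it, sinks by itself in 1 to 2 s until its white idler rests on the seated reel at about 1.61.
- keeper_tab (a point): Middle of the red tab (34 wide, 12 high, 5 mm thick) at the free end of the keeper arm, 60 mm from the hinge pin; when open it is about 135 mm above the bench at dispenser x = +96 mm, and the arm below it is 31 mm wide.
- tape: Roll of black tape lying flat, 58 diameter x 19 mm, loose bystander.
- carton: Yellow carton, 36x85x36 mm, loose bystander.
- screwdriver: Orange-handled screwdriver lying down, 203 long x 24 mm, loose bystander.
- pliers: Red-handled pliers lying down, 167 x 47 x 14 mm, loose bystander.
- can: White capacitor can standing up, 35 diameter x 62 mm, loose bystander.
- transformer: Small grey transformer, 47x54x45 mm, loose bystander.
Mind the look-alikes: they are no part of the job. Leave any black look-alike of the reel alone.

How it is judged:
By the outcome, as a careful person would: the job done as asked, in the order asked, and still so for the second after the job is handed in, with the robot touching nothing.
It also fails if it takes over 51 s, if anything falls off the work surface, if the arm or the gripper's body presses on something with over 40 N, if the wrist force passes 120 N, or if a joint passes its speed limit or range.

ROBOT

A 7-joint arm with a two-finger parallel gripper is mounted at the origin on a cart in front of the work surface, level with it; the furniture and walls round the work are solid. World frame = base frame: x ahead of the robot, y to its left, z up, the work surface at z = 0. Lengths are in m, angles in rad, forces in N, time in s.
With the tool pointing down it reaches from about 0.425 to 1.025 m from the base axis. Payload 9.4 kg.
Tool frame: the origin (TCP) lies on the centre line of the jaws, within the pads' length; the fingertips stand 22 mm ahead of it and the grasp point (between the pads) lies 3 mm ahead of it (env.tcp_to_tips is the distance from the TCP to the fingertips, in m); z points along the fingers, y is the line along which they close (so a half turn about z gives the same grasp; the last joint's range is limited). The gripper opens to 93 mm and grips with 3 to 60 N. Pads are 15 mm wide; open, the fingers measure 128 mm over their backs; the gripper's body (75 mm by 188 mm) begins 65 mm behind the grasp point.
Start: joints at [1.273, 0.599, -0.003, 1.599, 0.002, 0.943, -0.08], TCP at [0.159, -0.707, 0.241] pointing down, gripper open.
Joint ranges: [-2.57, 2.57], [-0.35, 1.97], [-1.29, 1.29], [0.11, 2.56], [-1.05, 4.19], [0.11, 1.86], [-2.63, 2.63]. Speed limits (rad/s): [2.22, 2.22, 3.01, 3.01, 3.14, 3.14, 3.14].

INTERFACE

Orientations are given as a unit quaternion [x, y, z, w].
In Python, from plant import env, get_image, camera_info, workorder, silhouettes gives the robot as it stands.
- The arm moves only by the tool jog_arm, never from a script. Its argument "motion" is one flat list of numbers, 4 for each row, row after row: the shift along the tool's x, y, z in m, then the turn about the tool's z in degrees. A call has 1 to 10 rows; each row shifts and turns the commanded pose from where the row before left it, along the tool's axes as they then stand; what a row does not reach is not made up. A row lasts 1/10 s, in which the tool goes at most 50 mm and 8.59 degrees, less where a joint would pass 70% of its speed; a pose out of reach is approached as far as the arm can. A call with a gripper value outside its range is refused whole. "hand" is the finger opening in m, from 0 to 0.093, set as the call begins (left out, the last holds). The fingers move at their own pace and stop on an object; the grip force is fixed at half the most. Time passes only in rows, so rows that do not move let the fingers close. It gives the time, the measured TCP pose, the force, the opening and the grip force at its end, in the units of the state.
- env.read_state(): the state, without advancing time (a new reading comes with each control period).
- get_image(name): name is "side" or "top" or "wrist"; returns the picture (384x512x3 uint8, red, green, blue); there is no depth.
- camera_info(name): a dict with "camera_matrix" (3x3 intrinsics, pixels), "k1" (the pictures are not rectified: a ray, as slopes to the right and down, at radius r is drawn at 1 + k1 r^2 times it, then the intrinsics apply), "R" (3x3) and "t" (3): a world point X has camera coordinates R X + t. Camera axes: x right, y down, z forward; pixel columns grow to the right and rows downward; lengths in m; the calibration is good to about 2 mm. A picture is of the moment at which its call begins: read the wrist's pose just before it. camera_info takes no time and is no camera call; for the wrist camera it gives the pose at the moment of the call.
- workorder.job_done(): hands the job in; it is judged then, once.
Trained networks look in the newest picture that a camera, given by its name, has taken for a name from the list of things; names that differ only in an ending like _2 or _b are one class to them, and where a whole thing is asked for, a point or a joint stands for the part that bears it (a point fixed in the world has none). Each returns a list of dicts, best first, with "score" (0 to 1); they miss things now and then, are a little off and sometimes report something else, mostly with a low value. They report only what shows in the picture. A call takes as long as a camera call. They do not tell look-alikes from the thing itself.
- silhouettes(camera, label): "region" (384x512 bool, what is visible of it) and "rect" ([left, top, right, bottom] in pixels, round what is visible of it).
The state is a dict: "clock": time; "qpos": joint angles; "qvel": joint speeds; "tau": joint torques, N m; "tcp_pos": TCP position; "orientation": TCP orientation; "contact_force": force on the tool from outside, world axes, zero at the start; "ft_torque": the same for the moment, N m; "finger_gap": finger opening in m; "finger_force": force on a finger pad.
Only numpy, scipy, OpenCV 4.12 (cv2) and the standard library are available. Lean on these libraries where they do the work, as an engineer would, in place of code of your own. Each camera call takes 0.05 s, during which the arm holds its last target. There are 200 camera calls.

## Working session

There is one attempt and no reset: what is moved stays moved. The work goes in short steps, Python scripts to look and compute and a tool call to move; the robot and the scene stay as the last step left them, time stands still between calls to the robot, and variables do not carry over. Pictures are saved under pics/ and viewed, at most 10 in all, crops included, and the job is handed in when it is done.

Besides the shell and the picture viewer there is one more tool, called after "Call:" by a JSON object that holds its "method" and its "body", one argument or row to a line. jog_arm: Moves the arm, as the interface text tells. Its arguments: {"type":"object","properties":{"motion":{"type":"array"},"hand":{"type":"number"}},"required":["motion"]}

```bash
mkdir -p pics; cat > h.py <<'E'
import numpy as np, cv2
from plant import env, get_image, camera_info, workorder, silhouettes
def save(n,f):
    im=get_image(n); cv2.imwrite('pics/'+f,im[:,:,::-1]); return im
E
python3 - <<'E'
from h import *
a=save('side','s0.png'); b=save('top','t0.png')
cv2.imwrite('pics/st0.png',np.hstack([a,b])[:,:,::-1])
for c in('side','top'):
    i=camera_info(c); print(c,np.round(i['camera_matrix'],1).tolist(),i['k1'],np.round(-i['R'].T@i['t'],3))
    for l in('dispenser','reel','keeper','tape','can'):
        print(c,l,[(round(float(d['score']),2),np.round(d['rect']).tolist(),int(d['region'].sum())) for d in silhouettes(c,l)][:3])
s=env.read_state();print(s['clock'],s['tcp_pos'],s['orientation'],s['contact_force'])
E
```

```text
side [[373.6, 0.0, 257.5], [0.0, 373.6, 180.8], [0.0, 0.0, 1.0]] -0.0740190556343393 [ 0.354 -1.106  0.61 ]
side dispenser [(0.73, [211.0, 193.0, 261.0, 237.0], 1083)]
side reel [(0.8, [209.0, 186.0, 233.0, 212.0], 349), (0.68, [226.0, 244.0, 251.0, 268.0], 515), (0.65, [312.0, 197.0, 330.0, 216.0], 356)]
side keeper [(0.61, [243.0, 196.0, 257.0, 215.0], 117)]
side tape [(0.47, [195.0, 172.0, 210.0, 180.0], 135)]
side can [(0.67, [281.0, 200.0, 294.0, 224.0], 255)]
top [[471.3, 0.0, 263.3], [0.0, 471.3, 189.8], [0.0, 0.0, 1.0]] -0.03980153570952246 [ 0.303 -0.167  1.474]
top dispenser [(0.61, [257.0, 194.0, 316.0, 236.0], 936), (0.17, [302.0, 196.0, 316.0, 212.0], 130)]
top reel [(0.87, [275.0, 125.0, 293.0, 149.0], 327), (0.77, [327.0, 216.0, 351.0, 236.0], 311), (0.68, [251.0, 213.0, 269.0, 236.0], 236)]
top keeper [(0.46, [133.0, 225.0, 149.0, 252.0], 384)]
top tape [(0.72, [172.0, 231.0, 192.0, 243.0], 208)]
top can [(0.53, [287.0, 162.0, 298.0, 180.0], 145)]
0.6 [ 0.1587448  -0.7074179   0.24062413] [ 9.93912554e-01  1.10171836e-01 -3.25530391e-05  1.25630684e-05] [0.18606477 0.372596   0.74715872]
```

View pics/s0.png

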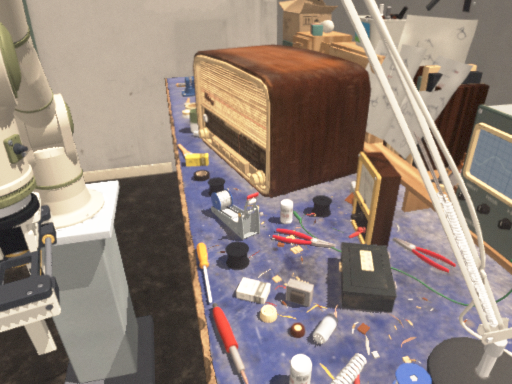

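View pics/t0.png

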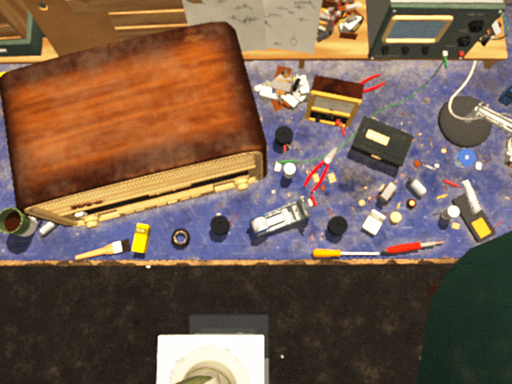

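The side view shows the dispenser at about (236,215), with the blue reel on its low end at (221,199) and the red keeper tab at (252,199). In the top view the dispenser is at (285,215), with the low end on the left at about (258,224) and the red tab at (312,201).

Things that could be taken for the reel, in top-view pixels: black spools at (284,135), (338,226) and (220,225), tape at (180,237), and the blue-flanged reel on the ramp at about (263,224). I choose the blue one and check it in a close crop.

```bash
cat >> h.py <<'E'
def proj(c,P,i=None):
    i=i or camera_info(c); X=np.atleast_2d(P)@i['R'].T+i['t']; s=X[:,:2]/X[:,2:]
    s=s*(1+i['k1']*(s**2).sum(1,keepdims=True)); K=i['camera_matrix']
    return s*[K[0,0],K[1,1]]+[K[0,2],K[1,2]]
def ray(c,uv,z,i=None):
    i=i or camera_info(c);K=i['camera_matrix']
    d=(np.array(uv,float)-[K[0,2],K[1,2]])/[K[0,0],K[1,1]]; s=d.copy()
    for _ in range(8): s=d/(1+i['k1']*(s@s))
    r=i['R'].T@np.r_[s,1]; o=-i['R'].T@i['t']; return o+r*(z-o[2])/r[2]
def W(p,P): # dispenser pose (x,y,yaw) -> world
    c,s=np.cos(p[2]),np.sin(p[2]);P=np.atleast_2d(P)
    return P@np.array([[c,s,0],[-s,c,0],[0,0,1]])+[p[0],p[1],0]
E
python3 - <<'E'
from h import *
s=cv2.imread('pics/s0.png')[175:250,190:290]; t=cv2.imread('pics/t0.png')[180:255,240:340]
cv2.imwrite('pics/c0.png',np.vstack([cv2.resize(x,(400*1,300),interpolation=cv2.INTER_CUBIC) for x in (s,t)]))
r=ray('top',(262,224.5),.045); k=ray('top',(312,201),.135); print(r,k)
E
```

```text
[ 0.47843982 -0.15662894  0.045     ] [ 0.53458431 -0.30167377  0.135     ]
```

View pics/c0.png

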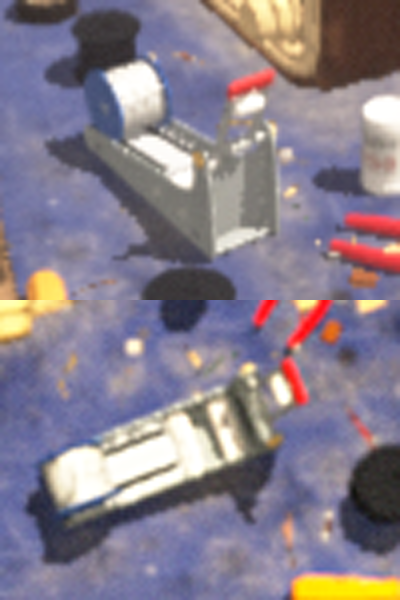

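```bash
python3 - <<'E'
from h import *
from scipy.optimize import least_squares
O=[('top',(-.071,0,.045),(260,225)),('top',(.096,0,.135),(313.2,200.5)),('side',(.096,0,.135),(252.5,195.5)),('side',(-.071,0,.045),(222,199.5)),
('side',(.089,-.0275,0),(243.7,239.5)),('side',(.089,.0275,0),(259.5,233))]
f=lambda p:np.concatenate([proj(c,W(p,P))[0]-u for c,P,u in O])
r=least_squares(f,[.5,-.22,-1.2],loss='soft_l1');p=r.x;print(p,np.degrees(p[2]),np.round(r.fun.reshape(-1,2),1).tolist())
np.save('p.npy',p)
for P in [(-.088,0,.012),(-.071,0,.045),(.034,0,.054),(.096,0,.135)]: print(P,W(p,P))
for l in ('screwdriver','carton','pliers','can'): 
    for d in silhouettes('top',l)[:2]: 
        a=d['rect'];print(l,round(d['score'],2),a,ray('top',((a[0]+a[2])/2,(a[1]+a[3])/2),.02).round(3))
print([ (n,ray('top',u,.03).round(3)) for n,u in (('spoolL',(220,225)),('spoolR',(338,226)),('radiocorner',(262,172)))])
E
```

```text
[ 0.50517716 -0.21465262 -1.19268062] -68.33556581256727 [[-0.6, -0.7], [-0.5, -1.6], [-0.1, 0.3], [-1.5, -0.0], [-0.4, 1.7], [0.2, 1.1]]
(-0.088, 0, 0.012) [[ 0.47269021 -0.13286877  0.012     ]]
(-0.071, 0, 0.045) [[ 0.4789661  -0.14866793  0.045     ]]
(0.034, 0, 0.054) [[ 0.51772894 -0.24625093  0.054     ]]
(0.096, 0, 0.135) [[ 0.54061748 -0.30387136  0.135     ]]
screwdriver 0.71 [312.6, 249.1, 342.9, 258.1] [ 0.391 -0.358  0.02 ]
carton 0.92 [132.5, 223.3, 151.0, 250.6] [0.445 0.216 0.02 ]
pliers 0.55 [301.6, 145.4, 336.0, 192.4] [ 0.658 -0.337  0.02 ]
pliers 0.26 [133.1, 222.3, 155.0, 252.3] [0.443 0.209 0.02 ]
can 0.53 [287.2, 162.0, 298.0, 179.6] [ 0.652 -0.254  0.02 ]
[('spoolL', array([ 0.479, -0.027,  0.03 ])), ('spoolR', array([ 0.474, -0.39 ,  0.03 ])), ('radiocorner', array([ 0.646, -0.157,  0.03 ]))]
```

```bash
python3 - <<'E'
from h import *
print('radio bottom corner side',ray('side',(268,192),0), 'bottom left side',ray('side',(197,135),0))
for z in (.2,.25,.3): print(z,ray('top',(266,178),z).round(3),ray('top',(235,178),z).round(3),ray('side',(272,95),z).round(3))
s=env.read_state();print(s['clock'],s['tcp_pos'],env.tcp_to_tips)
i=camera_info('wrist');print((-i['R'].T@i['t']).round(3),i['R'][2].round(2))
E
```

```text
radio bottom corner side [ 0.64964305 -0.06458951  0.        ] bottom left side [0.47767246 0.53652616 0.        ]
0.2 [ 0.589 -0.169  0.2  ] [ 0.589 -0.084  0.2  ] [0.795 0.394 0.2  ]
0.25 [ 0.577 -0.169  0.25 ] [ 0.578 -0.087  0.25 ] [0.741 0.211 0.25 ]
0.3 [ 0.566 -0.169  0.3  ] [ 0.567 -0.09   0.3  ] [0.687 0.027 0.3  ]
0.8 [ 0.15877823 -0.70739335  0.2406301 ] 0.022
[ 0.227 -0.691  0.386] [-0.25 -0.06 -0.97]
```

Call:
{"method": "jog_arm", "body": {
  "motion": [0.0266,-0.0333,0,0,0.0266,-0.0333,0,0,0.0266,-0.0333,0,0,0.0266,-0.0333,0,0,0.0266,-0.0333,0,0,0.0266,-0.0333,0,0,0.0266,-0.0333,0,0,0.0266,-0.0333,0,0,0.0266,-0.0333,0,0,0.0266,-0.0333,0,0],
  "hand": 0.025
}}

```text
clock: 1.8
tcp_pos: [0.346, -0.3228, 0.2409]
orientation: [0.994, 0.11, 0.0, 0.0]
contact_force: [1.2, 0.7, -0.7]
finger_gap: 0.0254
finger_force: 0.0
```

Call:
{"method": "jog_arm", "body": {
  "motion": [0.0264,-0.0332,0,0,0.0264,-0.0332,0,0,0.0264,-0.0332,0,0,0.0264,-0.0332,0,0,0.0264,-0.0332,0,0,0.0264,-0.0332,0,0,0,0,0,-8.25,0,0,0,-8.25,0,0,0,-8.25,0,0,0,-8.25]
}}

```text
clock: 2.8
tcp_pos: [0.4565, -0.0949, 0.2408]
orientation: [0.92, 0.391, 0.0, 0.0]
contact_force: [-0.0, -0.8, -0.7]
finger_gap: 0.025
finger_force: 0.0
```

Call:
{"method": "jog_arm", "body": {
  "motion": [0,0,0.005,-8.25,0,0,0.005,-8.25,0,0,0.005,-8.25,0,0,0.005,-8.25,0,0,0.005,-8.25,0,0,0.005,-8.25,0,0,0.005,-8.25,0,0,0.005,-8.25,0,0,0,0,0,0,0,0]
}}

```text
clock: 3.8
tcp_pos: [0.4564, -0.0953, 0.2007]
orientation: [0.564, 0.826, 0.0, -0.0]
contact_force: [-1.2, -0.4, -0.5]
finger_gap: 0.0251
finger_force: 0.0
```

```bash
python3 - <<'E'
from h import *
s=env.read_state();p=np.load('p.npy');i=camera_info('wrist');w=save('wrist','w1.png');t=save('top','t1.png')
q=s['orientation'];a=2*np.arctan2(q[1],q[0]);print(np.degrees(a),s['tcp_pos'],s['finger_gap'],s['qpos'].round(2))
pr={}
for P in [(-.071,.0215,.045),(-.071,-.0215,.045),(-.071,.0215,.0745),(-.071,-.0215,.0745),(-.088,.0275,.012),(-.088,-.0275,.012),(.096,0,.135),(.034,0,.03)]:
    u=proj('wrist',W(p,P),i)[0]; print(P,u.round()); 
    if abs(u).max()<600: cv2.drawMarker(w,tuple(int(x) for x in u.round()),(0,255,0),0,10)
cv2.imwrite('pics/w1m.png',w[:,:,::-1])
E
```

```text
111.38921127765882 [ 0.45637284 -0.09532805  0.20073415] 0.025069848236161936 [ 0.5   0.4  -0.54  2.19  0.35  0.63  0.08]
(-0.071, 0.0215, 0.045) [274. 231.]
(-0.071, -0.0215, 0.045) [238. 231.]
(-0.071, 0.0215, 0.0745) [276. 242.]
(-0.071, -0.0215, 0.0745) [236. 242.]
(-0.088, 0.0275, 0.012) [277. 209.]
(-0.088, -0.0275, 0.012) [235. 209.]
(0.096, 0, 0.135) [257. 416.]
(0.034, 0, 0.03) [256. 299.]
```

View pics/w1m.png

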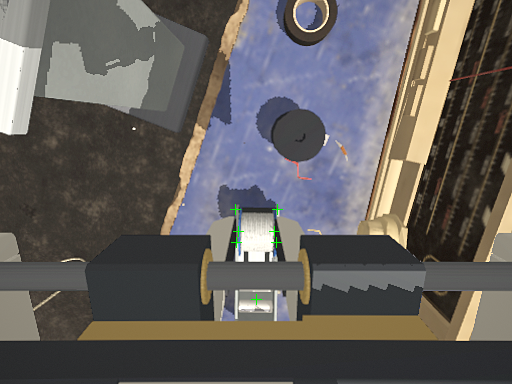

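The close crop and the wrist view both show the blue reel at the foot of the ramp, at wrist pixel (257,235), and the model markers line up with it. The black spool at (298,135) is the look-alike. I'll go down behind the reel now.

Call:
{"method": "jog_arm", "body": {
  "motion": [0,0.0013,0.03,-0.3,0,0,0.03,0,0,0,0.03,0,0,0,0.03,0,0,0,0.024,0,0,0,0,0]
}}

```text
clock: 4.5
tcp_pos: [0.4567, -0.0941, 0.0547]
orientation: [0.56, 0.829, -0.001, -0.001]
contact_force: [0.4, 0.1, -0.4]
finger_gap: 0.025
finger_force: 0.0
```

Call:
{"method": "jog_arm", "body": {
  "motion": [-0.004,0,0,0,-0.004,0,0,0,-0.003,0,0,0,-0.003,0,0,0,-0.002,0,0,0,-0.002,0,0,0,-0.001,0,0,0,0,0,0,0]
}}

```text
clock: 5.3
tcp_pos: [0.4646, -0.1125, 0.0566]
orientation: [0.56, 0.829, -0.0, -0.0]
contact_force: [-0.2, 0.5, -0.8]
finger_gap: 0.0249
finger_force: 0.0
```

```bash
cat >> h.py <<'E'
def disp(X,p=None):
    p=np.load('p.npy') if p is None else p; c,s=np.cos(p[2]),np.sin(p[2]); d=np.array(X)-[p[0],p[1],0]
    return np.array([c*d[0]+s*d[1],-s*d[0]+c*d[1],d[2]])
E
python3 - <<'E'
from h import *
s=env.read_state();print(disp(s['tcp_pos']).round(4),s['contact_force'].round(1))
a=save('side','s2.png')[160:250,180:300]; b=save('wrist','w2.png')[180:384,120:392]
cv2.imwrite('pics/c2.png',np.vstack([cv2.resize(x,(400,300),interpolation=cv2.INTER_CUBIC) for x in(a,b)])[:,:,::-1])
E
```

```text
[-0.11    0.      0.0566] [-0.2  0.5 -0.8]
```

View pics/c2.png

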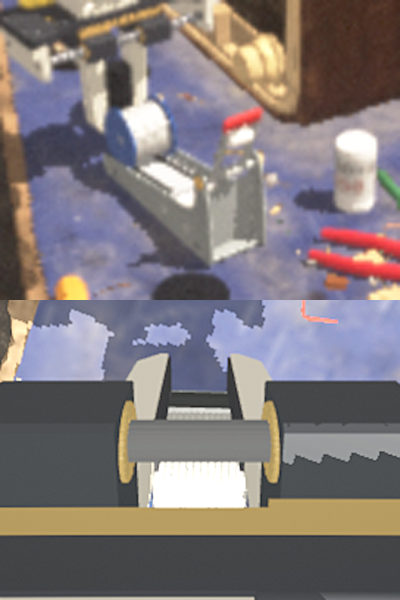

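The fingers stand just behind the reel, astride both flanges; in the crop the reel is at (140,130). I'll start the slow push.

Call:
{"method": "jog_arm", "body": {
  "motion": [-0.002,0,0,0,-0.002,0,0,0,-0.002,0,-0.0003,0,-0.003,0,-0.0005,0,-0.004,0,-0.0006,0,-0.005,0,-0.0008,0,-0.005,0,-0.0008,0,-0.005,0,-0.0008,0,-0.005,0,-0.0008,0,-0.005,0,-0.0008,0]
}}

```text
clock: 6.4
tcp_pos: [0.4785, -0.1466, 0.0621]
orientation: [0.559, 0.829, 0.0, -0.001]
contact_force: [-2.3, 5.5, 4.3]
finger_gap: 0.025
finger_force: 3.0
```

```bash
python3 - <<'E'
from h import *
s=env.read_state();print(disp(s['tcp_pos']).round(4),s['contact_force'].round(1))
a=save('side','s3.png')[160:250,180:300]
cv2.imwrite('pics/c3.png',cv2.resize(a,(400,300),interpolation=cv2.INTER_CUBIC)[:,:,::-1])
print([(round(float(d['score']),2),d['rect'].round()) for d in silhouettes('side','reel')])
E
```

```text
[-0.0731  0.0004  0.0621] [-2.3  5.5  4.3]Traceback (most recent call last):
  File "<stdin>", line 5, in <module>
AttributeError: 'list' object has no attribute 'round'. Did you mean: 'count'?
```

View pics/c3.png

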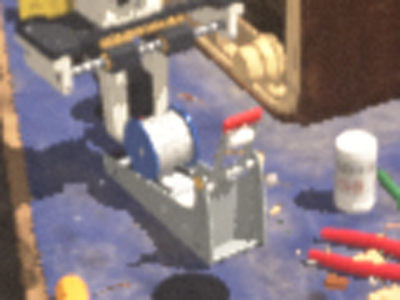

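The reel is partway up the ramp, at crop (160,148), with the fingers against it. The push force is about 6 N, so I carry on.

Call:
{"method": "jog_arm", "body": {
  "motion": [-0.005,0,-0.0008,0,-0.005,0,-0.0008,0,-0.005,0,-0.0008,0,-0.005,0,-0.0008,0,-0.005,0,-0.0008,0,-0.005,0,-0.0008,0,-0.005,0,-0.0008,0,-0.005,0,-0.0008,0,-0.005,0,-0.0008,0,-0.004,0,-0.0006,0]
}}

```text
clock: 7.5
tcp_pos: [0.4973, -0.1937, 0.0698]
orientation: [0.56, 0.829, -0.0, 0.0]
contact_force: [-0.2, 0.2, 0.2]
finger_gap: 0.0246
finger_force: 0.3
```

Call:
{"method": "jog_arm", "body": {
  "motion": [-0.003,0,0,0,-0.003,0,0,0,-0.003,0,0,0,-0.003,0,0,0,-0.003,0,0,0,-0.003,0,0,0]
}}

```text
clock: 8.1
tcp_pos: [0.5039, -0.2099, 0.0698]
orientation: [0.56, 0.829, -0.0, -0.0]
contact_force: [0.5, 0.2, -0.5]
finger_gap: 0.0252
finger_force: 0.0
```

```bash
python3 - <<'E'
from h import *
s=env.read_state();print(disp(s['tcp_pos']).round(4),s['contact_force'].round(1))
a=save('side','s4.png')[160:250,180:300];b=save('wrist','w4.png')[180:384,120:392]
cv2.imwrite('pics/c4.png',np.vstack([cv2.resize(x,(400,300),interpolation=cv2.INTER_CUBIC) for x in(a,b)])[:,:,::-1])
E
```

```text
[-0.0048  0.0006  0.0698] [ 0.5  0.2 -0.5]
```

View pics/c4.png

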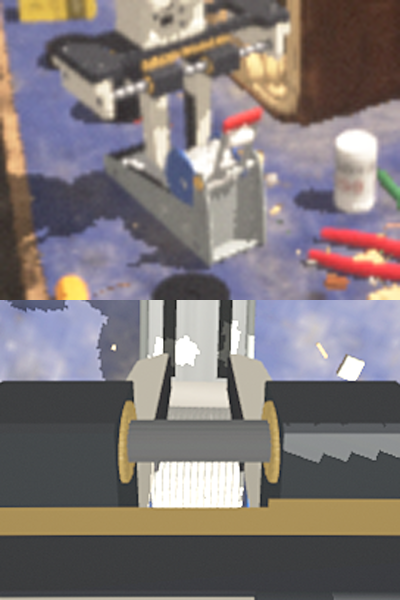

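The reel is now between the rollers against the back of the dispenser. In the side crop it shows at (190,170), and the force is about 0. The fingers' front face puts the reel centre at or beyond x = +32 mm, which is the seat. I'll back off, lift and go round behind the keeper.

Call:
{"method": "jog_arm", "body": {
  "motion": [0.003,0,0,0,0.005,0,0,0,0,0,-0.03,0,0,0,-0.04,0,0,0,-0.04,0,0,0,-0.03,0,0,0,0,0]
}}

```text
clock: 8.9
tcp_pos: [0.5024, -0.202, 0.2135]
orientation: [0.559, 0.829, 0.001, 0.003]
contact_force: [0.1, 0.1, -0.9]
finger_gap: 0.0248
finger_force: 0.0
```

Call:
{"method": "jog_arm", "body": {
  "motion": [-0.03,0,0,0,-0.035,0,0,0,-0.035,0,0,0,-0.03,0,0,0,-0.012,0,0,0,0,0,0,0],
  "hand": 0.0
}}

```text
clock: 9.5
tcp_pos: [0.5537, -0.3346, 0.2086]
orientation: [0.56, 0.828, -0.0, -0.001]
contact_force: [-0.9, 0.1, -0.4]
finger_gap: 0.0003
finger_force: 0.0
```

```bash
python3 - <<'E'
from h import *
s=env.read_state();p=np.load('p.npy');print(disp(s['tcp_pos']).round(4),s['contact_force'].round(1),s['finger_gap'])
a=save('side','s5.png');b=save('wrist','w5.png');iw=camera_info('wrist')
print('reel side',[(round(float(d['score']),2),np.round(d['rect']).tolist()) for d in silhouettes('side','reel')][:3])
for im,c,i in((a,'side',None),(b,'wrist',iw)):
    for P in [(.034,.0215,.054),(.034,-.0215,.054),(.034,0,.083),(.096,.017,.135),(.096,-.017,.135)]:
        u=proj(c,W(p,P),i)[0]; print(c,P,u.round(1))
        cv2.drawMarker(im,tuple(int(x) for x in u.round()),(0,255,0),0,5)
cv2.imwrite('pics/c5.png',np.hstack([cv2.resize(a[160:250,180:300],(400,300),interpolation=cv2.INTER_CUBIC),cv2.resize(b,(400,300))])[:,:,::-1])
E
```

```text
[0.1294 0.0008 0.2086] [-0.9  0.1 -0.4] 0.0003461736210878484
reel side [(0.77, [226.0, 243.0, 249.0, 267.0]), (0.67, [230.0, 201.0, 252.0, 220.0]), (0.63, [210.0, 193.0, 262.0, 236.0])]
side (0.034, 0.0215, 0.054) [246.3 209.7]
side (0.034, -0.0215, 0.054) [233.3 214.7]
side (0.034, 0, 0.083) [239.6 203.2]
side (0.096, 0.017, 0.135) [257.8 193.8]
side (0.096, -0.017, 0.135) [246.9 197.8]
wrist (0.034, 0.0215, 0.054) [273.9  99.5]
wrist (0.034, -0.0215, 0.054) [233.5  99.2]
wrist (0.034, 0, 0.083) [253.5  97. ]
wrist (0.096, 0.017, 0.135) [273.3 170.5]
wrist (0.096, -0.017, 0.135) [232.3 170.2]
```

View pics/c5.png

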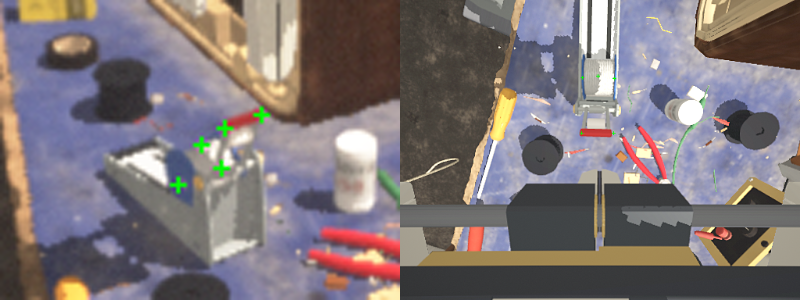

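The reel is seated: its flange matches the model marker at side pixel (233,215). The keeper tab is at wrist pixel (252,169), as predicted, and the closed fingers are centred behind it. I'll go down and push it over.

Call:
{"method": "jog_arm", "body": {
  "motion": [0,-0.0008,0.025,0,0,0,0.025,0,0,0,0.015,0,0,0,0,0,-0.005,0,0,0,-0.005,0,0,0,-0.004,0,0,0,-0.004,0,0,0,-0.004,0,0,0,-0.004,0,0,0]
}}

```text
clock: 10.65
tcp_pos: [0.5631, -0.3589, 0.145]
orientation: [0.56, 0.829, -0.0, 0.0]
contact_force: [0.1, 0.2, -0.6]
finger_gap: 0.0007
finger_force: 0.0
```

Call:
{"method": "jog_arm", "body": {
  "motion": [-0.005,0,0,0,-0.005,0,0,0,-0.005,0,0,0,-0.005,0,0,0,-0.005,0,0,0,-0.005,0,0,0,-0.005,0,0,0,-0.005,0,0,0,-0.005,0,0,0,-0.004,0,0,0]
}}

```text
clock: 11.65
tcp_pos: [0.5814, -0.4043, 0.1447]
orientation: [0.56, 0.829, -0.0, -0.0]
contact_force: [0.1, -0.5, -0.9]
finger_gap: 0.0005
finger_force: 0.0
```

Call:
{"method": "jog_arm", "body": {
  "motion": [0,0,0,0,0.01,0,-0.005,0,0.01,0,-0.02,0,0.01,0,-0.03,0,0.03,0,-0.03,0,0.03,0,-0.02,0,0.03,0,0,0,0.02,0,0,0,0,0,0,0,0,0,0,0]
}}

```text
clock: 12.65
tcp_pos: [0.5288, -0.2737, 0.2504]
orientation: [0.559, 0.829, -0.0, 0.0]
contact_force: [0.0, -0.4, -0.3]
finger_gap: 0.0003
finger_force: 0.0
```

Call:
{"method": "jog_arm", "body": {
  "motion": [0,0,0,0,0,0,0,0,0,0,0,0,0,0,0,0,0,0,0,0,0,0,0,0,0,0,0,0,0,0,0,0,0,0,0,0,0,0,0,0]
}}

```text
clock: 13.65
tcp_pos: [0.5289, -0.274, 0.2498]
orientation: [0.56, 0.829, -0.0, 0.0]
contact_force: [-0.1, -0.4, 0.7]
finger_gap: 0.0007
finger_force: 0.0
```

```bash
python3 - <<'E'
from h import *
s=env.read_state();p=np.load('p.npy');print(disp(s['tcp_pos']).round(4),s['contact_force'].round(1))
a=save('side','s6.png');b=save('top','t6.png')
cv2.imwrite('pics/c6.png',np.hstack([cv2.resize(a[160:250,180:300],(400,300),interpolation=cv2.INTER_CUBIC),cv2.resize(b[180:255,240:340],(400,300),interpolation=cv2.INTER_CUBIC)])[:,:,::-1])
t=1.61-np.radians(20);P=(.075-.06*np.sin(t),0,.078+.06*np.cos(t))
for c in('side','top'): print(c,P,'tab resting exp',proj(c,W(p,P)).round(1))
E
```

```text
[6.390e-02 2.000e-04 2.498e-01] [-0.1 -0.4  0.7]
side (np.float64(0.017857463707315564), 0, np.float64(0.09629564281568817)) tab resting exp [[236.2 196.6]]
top (np.float64(0.017857463707315564), 0, np.float64(0.09629564281568817)) tab resting exp [[287.1 211. ]]
```

View pics/c6.png

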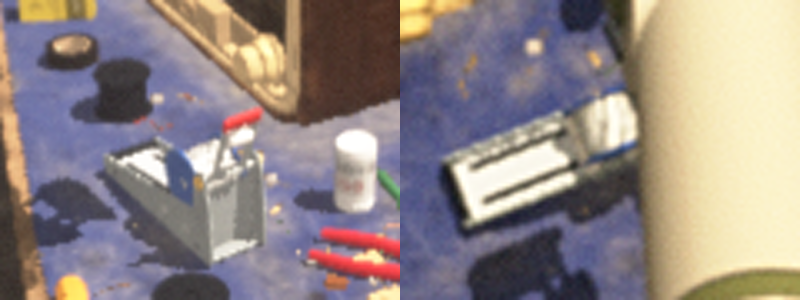

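That was a sign slip. Tool -x is uphill, so the hand went away from the keeper and touched nothing; the tab is still open at side crop (242,120). I'll go back behind it and push along tool +x.

Call:
{"method": "jog_arm", "body": {
  "motion": [-0.03,0,0,0,-0.036,0,0,0,0,0,0,0,0,0,0.03,0,0,0,0.03,0,0,0,0.03,0,0,0,0.015,0,0,0,0,0,0.003,0,0,0,0.004,0,0,0]
}}

```text
clock: 14.75
tcp_pos: [0.5517, -0.3287, 0.1463]
orientation: [0.56, 0.829, 0.0, 0.001]
contact_force: [-0.6, -0.3, -0.4]
finger_gap: 0.0003
finger_force: 0.0
```

Call:
{"method": "jog_arm", "body": {
  "motion": [0.004,0,0,0,0.004,0,0,0,0.004,0,0,0,0.004,0,0,0,0.005,0,0,0,0.005,0,0,0,0.005,0,0,0,0.005,0,0,0,0.005,0,0,0,0.005,0,0,0]
}}

```text
clock: 15.75
tcp_pos: [0.5336, -0.2856, 0.1447]
orientation: [0.56, 0.829, -0.0, -0.0]
contact_force: [0.0, 0.0, 0.2]
finger_gap: 0.0005
finger_force: 0.0
```

```bash
python3 - <<'E'
from h import *
s=env.read_state();p=np.load('p.npy');print(disp(s['tcp_pos']).round(4),s['contact_force'].round(1))
a=save('side','s7.png').astype(int)
m=(a[...,0]-np.maximum(a[...,1],a[...,2])>70); m[:, :215]=0; m[:,265:]=0; m[:180]=0; m[212:]=0
y,x=np.nonzero(m); print('red tab side px',len(x),x.mean(),y.mean())
for t in np.radians(range(-20,80,10)): print(np.degrees(t).round(),proj('side',W(p,(.075-.06*np.sin(t),0,.078+.06*np.cos(t)))).round(1))
E
```

```text
[0.0764 0.0002 0.1447] [0.  0.  0.2]
red tab side px 15 239.86666666666667 190.4
-20.0 [[252.3 195.9]]
-10.0 [[250.  193.4]]
0.0 [[247.7 191.5]]
10.0 [[245.4 190.2]]
20.0 [[243.3 189.6]]
30.0 [[241.3 189.7]]
40.0 [[239.6 190.4]]
50.0 [[238.2 191.7]]
60.0 [[237.1 193.6]]
70.0 [[236.3 196. ]]
```

Call:
{"method": "jog_arm", "body": {
  "motion": [0.005,0,0,0,0.005,0,0,0,0.004,0,0,0,0,0,0,0,-0.005,0,-0.005,0,-0.01,0,-0.02,0,-0.01,0,-0.03,0,0,0,-0.03,0,0,0,-0.04,0,0,0,0,0]
}}

```text
clock: 16.8
tcp_pos: [0.5404, -0.2973, 0.2752]
orientation: [0.56, 0.829, 0.001, 0.004]
contact_force: [-0.5, 0.0, 0.2]
finger_gap: 0.0001
finger_force: 0.0
```

Call:
{"method": "jog_arm", "body": {
  "motion": [0.03,-0.03,0,0,0.03,-0.035,0,0,0.03,-0.035,0,0,0.03,0,0,0,0.03,0,0,0,0,0,0,0,0,0,0,0,0,0,0,0,0,0,0,0,0,0,0,0]
}}

```text
clock: 17.8
tcp_pos: [0.3893, -0.195, 0.2696]
orientation: [0.56, 0.829, 0.0, -0.0]
contact_force: [-0.4, 0.3, 0.1]
finger_gap: 0.0004
finger_force: 0.0
```

```bash
python3 - <<'E'
from h import *
s=env.read_state();print(disp(s['tcp_pos']).round(4),s['contact_force'].round(1),s['clock'])
a=save('side','s8.png');b=save('top','t8.png')
cv2.imwrite('pics/c8.png',np.hstack([cv2.resize(a[160:250,180:300],(400,300),interpolation=cv2.INTER_CUBIC),cv2.resize(b[180:255,240:340],(400,300),interpolation=cv2.INTER_CUBIC)])[:,:,::-1])
for im,r in((a,(180,212,215,265)),(b,(190,225,270,320))):
    x=im.astype(int);m=x[...,0]-np.maximum(x[...,1],x[...,2])>70;m=m[r[0]:r[1],r[2]:r[3]];v,u=np.nonzero(m);print(len(u),u.mean()+r[2],v.mean()+r[0])
E
```

```text
[-0.061  -0.1004  0.2696] [-0.4  0.3  0.1] 17.8
49 236.57142857142858 196.30612244897958
49 289.6530612244898 207.42857142857142
```

View pics/c8.png

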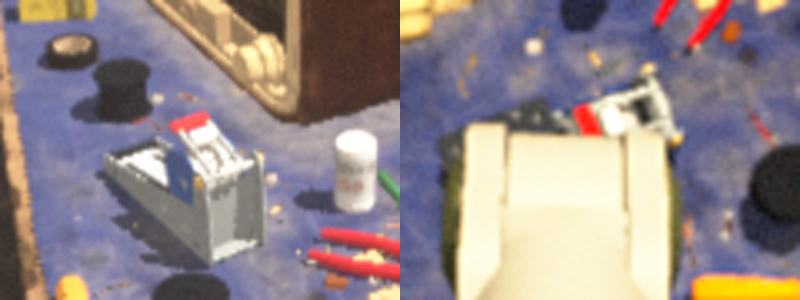

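The red tab rests over the reel at side pixel (236.6,196.3); the model predicts (236.2,196.6) for the closed keeper. The reel is still in its seat and the hand is clear.

```bash
python3 -c "
from h import *
print(workorder.job_done())"
```

```text
the job is handed in; nothing more can be done
None
```

The reel was pushed slowly up the ramp into the seat between the rollers, the keeper arm rests on top of it, and the hand was clear when I handed the job in at about 18 s; one early keeper move went the wrong way but touched nothing.

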